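Open the ratchet bookend

ROBOT

A 7-joint arm with a two-finger parallel gripper is mounted at the origin on a cart in front of the work surface, level with it; the furniture and walls round the work are solid. World frame = base frame: x ahead of the robot, y to its left, z up, the work surface at z = 0. Lengths are in m, angles in rad, forces in N, time in s.
With the tool pointing down it reaches from about 0.425 to 1.025 m from the base axis. Payload 9.4 kg.
Tool frame: the origin (TCP) lies on the centre line of the jaws, within the pads' length; the fingertips stand 17 mm ahead of it and the grasp point (between the pads) lies 2 mm behind it; z points along the fingers, y is the line along which they close (so a half turn about z gives the same grasp; the last joint's range is limited). The gripper opens to 85 mm and grips with 20 to 120 N. Pads are 22 mm wide; open, the fingers measure 114 mm over their backs; the gripper's body (76 mm by 85 mm) begins 54 mm behind the grasp point. The pads swing forward as they close: fully open they stand 13 mm farther back than shut.
Start: joints at [1.215, 0.599, -0.003, 1.599, 0.002, 0.943, -0.08], TCP at [0.2, -0.697, 0.248] pointing down, gripper open.
Joint ranges: [-2.57, 2.57], [-0.35, 1.97], [-1.29, 1.29], [0.11, 2.56], [-1.05, 4.19], [0.11, 1.86], [-2.63, 2.63]. Speed limits (rad/s): [2.22, 2.22, 3.01, 3.01, 3.14, 3.14, 3.14].

INTERFACE

Orientations are given as a rotation vector (axis times angle).
In Python, from workcell import env gives the robot as it stands.
- The arm moves only by the tool jog_arm, never from a script. Its arguments are lists of equal length, an entry for each row: "dp": the shift along the world's x, y, z in mm, a list of three; "turn": the turn about the world's z in degrees. A call has 1 to 20 rows; each row is the pose to reach, as a shift and turn from the pose commanded when the call began; what a row does not reach only later rows make up. A row lasts 1/10 s, in which the tool goes at most 50 mm and 8.59 degrees, less where a joint would pass 70% of its speed; a pose out of reach is approached as far as the arm can. A call with a gripper value outside its range is refused whole. "jaw" is the finger opening in mm, from 0 to 85.4, set as the call begins (left out, the last holds). The fingers move at their own pace and stop on an object; "force" is the grip in N (left out, the last holds). Time passes only in rows, so rows that repeat a pose let the fingers close. It gives the time, the measured TCP pose, the force, the opening and the grip force at its end, in the units of the state.
- env.state(): the state, without advancing time (a new reading comes with each control period).
- env.get_image(name): name is "side" or "top"; returns the picture (384x512x3 uint8, red, green, blue); there is no depth.
- env.get_calibration(name): a dict with "mtx" (3x3 intrinsics, pixels), "rvec" (rotation vector, rad) and "tvec" (3), from world to camera coordinates, as OpenCV has them. Camera axes: x right, y down, z forward; pixel columns grow to the right and rows downward; lengths in m; the calibration is good to about 2 mm. A picture is of the moment at which its call begins. get_calibration takes no time and is no camera call.
- env.close_job(): hands the job in; it is judged then, once.
The state is a dict: "time": time; "joint_positions": joint angles; "joint_velocities": joint speeds; "joint_torque": joint torques, N m; "tool_pos": TCP position; "eef_rot": TCP orientation; "ft_force": force on the tool from outside, world axes, zero at the start; "wrist_torque": the same for the moment, N m; "opening": finger opening in m; "gripper_force": force on a finger pad.
Only numpy, scipy, OpenCV 4.12 (cv2) and the standard library are available. Lean on these libraries where they do the work, as an engineer would, in place of code of your own. Each camera call takes 0.05 s, during which the arm holds its last target. There are 200 camera calls.

TASK

Make room in the ratchet bookend: with the fingertips, press down the metal release pad in the pocket of its sliding jaw and, keeping it down, push the jaw away from the notebooks all the way back to the stops at the end of its rails. Then let go so that the pad springs up again, and move clear. Do not lift or carry anything, leave the two notebooks standing and the things around the bookend where they are.

Things in the scene. Friction and masses are not known exactly. Their poses are not given: they have to be found in the camera images.
- bookend: Ratchet bookend fixed to the desk: two aluminium rails, together 330 x 110 mm and 18 mm high, steel teeth in the slot between. Origin: centre of underside. +x runs along the rails from the fixed wooden plate (x = -159 mm, top 103 mm above the desk) to the open end, where two small dark stops (top 39 mm) stand on the rails at x = 148 mm. z up. The jaw is pushed back along +x.
- jaw (a joint): Sliding jaw on the rails, m along the bookend's +x: 0 = nearest the notebooks, 0.147 = fully back against the stops; starts at 0 to 0.04. About 3 N of friction; stays where left. The ratchet lets it go toward the notebooks but not back (12 mm notches) unless the release pad is down. No teeth in the last 12 mm before the stops.
- release (a joint): Release pad of the jaw, travel downward in m: 0 = up, 0.009 = fully down. Spring: about 3 N to start, 6 N fully down, comes up by itself. The ratchet is free when it is down more than about 5 mm.
- pad_top (a point): Centre of the top of the release pad: ribbed steel plate, 44 mm along the rails, 46 mm across, 72 mm above the desk when up. It lies in the jaw's pocket, which is open at both sides: the push wall's face is 25 mm from this point in the bookend's +x, the jaw's wooden plate (8 mm thick, 110 mm wide, top 95 mm above the desk) 25 mm in -x. Moves with pad and jaw.
- push_wall (a point): On the jaw's black push wall (10 mm thick, 84 mm wide, top 91 mm above the desk): middle of the face that looks into the pocket, 85 mm above the desk. The jaw is pushed here, in the bookend's +x. Moves with the jaw.
- notebook_thick: Black hard-cover notebook, 30 x 130 x 85 mm, loose, standing on edge on the rails next to the fixed plate. Origin: centre of its underside. Must stay standing.
- notebook_thin: Cardboard-brown notebook, 22 x 130 x 85 mm, loose, standing on edge on the rails next to the thick one. Origin: centre of its underside. Must stay standing.
- stapler: Dark red stapler, 140 x 36 x 48 mm, lying loose beside the rails on the far side. Origin: centre of its underside. To be left alone.
- marker_grey: Light grey marker with a dark cap, 132 mm long, 20 mm thick, lying loose beside the rails on the robot's side. Origin: centre of its underside. To be left alone.
- eraser: Eraser in a dark sleeve, 21 x 44 x 13 mm, loose beside the rails on the robot's side. Origin: centre of its underside. To be left alone.
There are look-alikes about, which are no part of the job. What is shaped like the notebook_thin but yellow is not meant.

How it is judged:
By the outcome, as a careful person would: the job done as asked, in the order asked, and still so for the second after the job is handed in, with the robot touching nothing.
It also fails if it takes over 40 s, if anything falls off the work surface, if the arm or the gripper's body presses on something with over 40 N, if the wrist force passes 120 N, or if a joint passes its speed limit or range.

## Working session

There is one attempt and no reset: what is moved stays moved. The work goes in short steps, Python scripts to look and compute and a tool call to move; the robot and the scene stay as the last step left them, time stands still between calls to the robot, and variables do not carry over. Pictures are saved under pics/ and viewed, at most 10 in all, crops included, and the job is handed in when it is done.

Besides the shell and the picture viewer there is one more tool, called after "Request:" by a JSON object that holds its "fn" and its "kwargs", one argument or row to a line. jog_arm: Moves the arm, as the interface text tells. Its arguments: {"type":"object","properties":{"dp":{"type":"array"},"turn":{"type":"array"},"jaw":{"type":"number"},"force":{"type":"number"}},"required":["dp","turn"]}

```bash
mkdir -p pics; python3 - <<'E'
from workcell import env
import cv2
for n in("side","top"):
    cv2.imwrite(f"pics/{n}0.png",cv2.cvtColor(env.get_image(n),cv2.COLOR_RGB2BGR)); c=env.get_calibration(n);print(n,c)
s=env.state();print(s["tool_pos"],s["eef_rot"],s["opening"],s["ft_force"])
E
```

```text
side {'mtx': array([[429.92923096,   0.        , 249.92757102],
       [  0.        , 429.92923096, 191.2728978 ],
       [  0.        ,   0.        ,   1.        ]]), 'rvec': array([ 0.18589498, -2.5358813 ,  1.75658233]), 'tvec': array([0.5208098 , 0.14283209, 0.75429923])}
top {'mtx': array([[372.17646376,   0.        , 254.35987917],
       [  0.        , 372.17646376, 204.79329399],
       [  0.        ,   0.        ,   1.        ]]), 'rvec': array([ 2.20373372, -2.18947463,  0.05220968]), 'tvec': array([-0.05866775,  0.53299174,  0.91889103])}
[ 0.19940648 -0.69661425  0.24748099] [-3.10969427e+00 -4.36431862e-01  5.29764855e-04] 0.08537777442998748 [-0.8599223  -0.3121497   0.13946718]
```

View pics/side0.png

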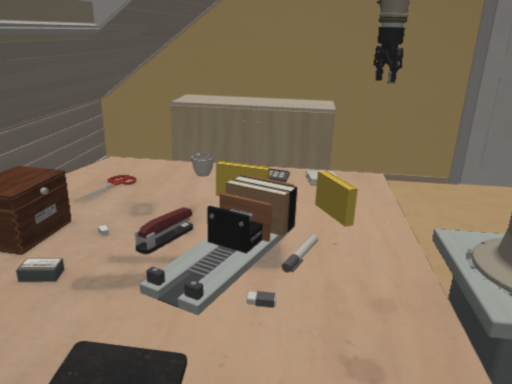

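View pics/top0.png

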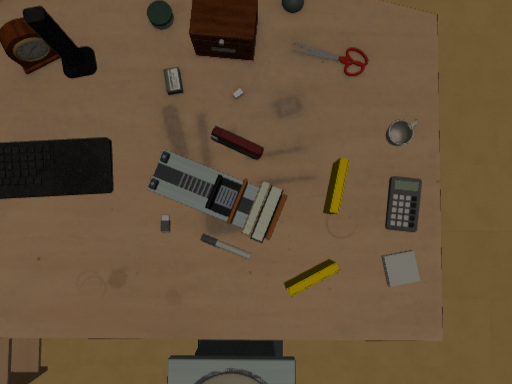

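The top view shows the bookend running from the fixed plate at (278,215) to the stops at (165,157) and (153,184). The jaw is near (230,195), with the pad inside it. The yellow look-alike notebooks are at (337,186) and (312,277), and black items such as the keyboard (50,165) and phone (60,40) are elsewhere. The only candidate for the jaw is the one on the rails. I'll check it in a close crop.

```bash
python3 - <<'E'
import cv2,numpy as np
t=cv2.imread("pics/top0.png")[145:245,145:295];s=cv2.imread("pics/side0.png")[170:305,140:305]
a=cv2.resize(t,(800,533),interpolation=cv2.INTER_CUBIC);cv2.imwrite("pics/tc.png",cv2.convertScaleAbs(a,alpha=1.5))
cv2.imwrite("pics/sc.png",cv2.convertScaleAbs(cv2.resize(s,None,fx=4.4,fy=4.4,interpolation=cv2.INTER_CUBIC),alpha=1.5))
E
```

```text
(no output)
```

View pics/tc.png

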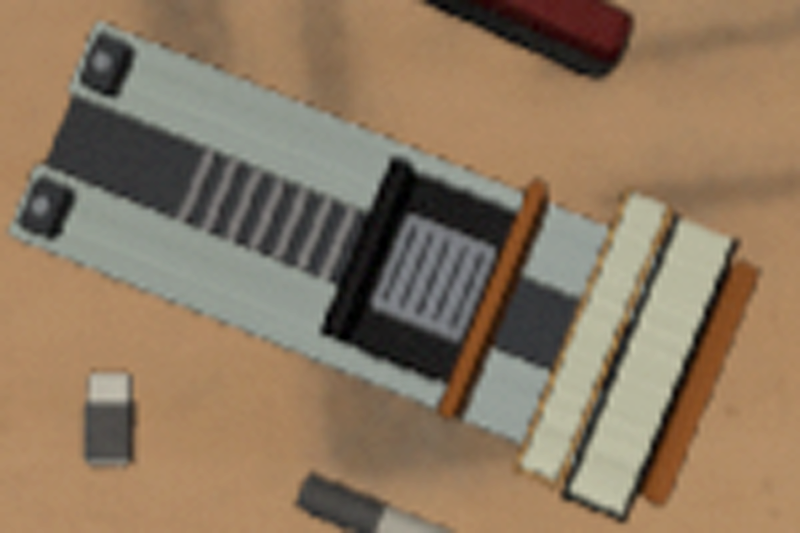

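View pics/sc.png

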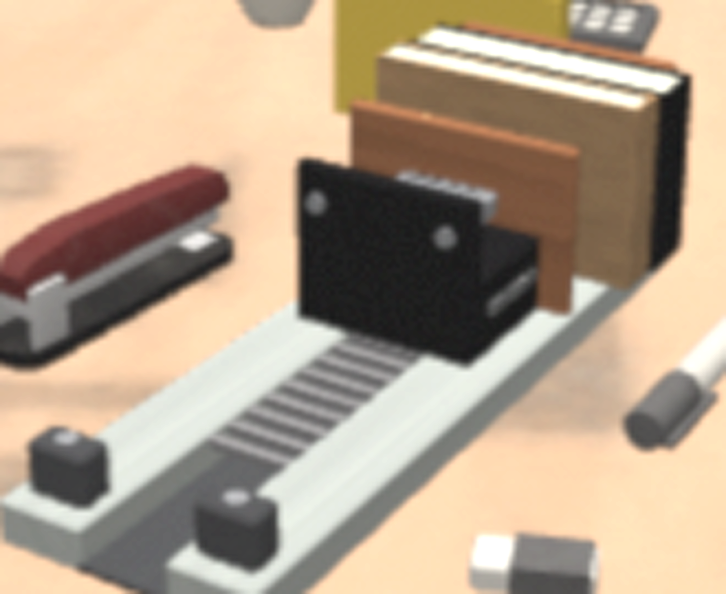

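The crop shows the jaw clearly: a ribbed pad at crop (434,276), a black push wall on the left and a wooden plate on the right. Stop tops are at (107,65) and (45,207). The side crop shows the same wall, with top corners at (303,160) and (482,205).

```bash
cat > h.py <<'E'
import cv2,numpy as np
from workcell import env
C={n:env.get_calibration(n) for n in("side","top")}
def ray(n,p):
    c=C[n];R=cv2.Rodrigues(c["rvec"])[0];q=cv2.undistortPoints(np.float64([[p]]),c["mtx"],None)[0,0]
    return -R.T@c["tvec"],R.T@np.r_[q,1]
def plane(n,p,z):
    o,d=ray(n,p);return o+d*(z-o[2])/d[2]
def tri(pt,ps):
    P=[]
    for n in("top","side"):
        c=C[n];P.append(c["mtx"]@np.c_[cv2.Rodrigues(c["rvec"])[0],c["tvec"]])
    X=cv2.triangulatePoints(P[0],P[1],np.float64(pt),np.float64(ps))[:,0];return X[:3]/X[3]
T=lambda u,v:(145+(u+.5)/5.333-.5,145+(v+.5)/5.333-.5)
S=lambda u,v:(140+(u+.5)/4.4-.5,170+(v+.5)/4.4-.5)
E
python3 - <<'E'
from h import *
np.set_printoptions(precision=4,suppress=True)
pl=lambda u,v,z:plane("top",T(u,v),z)
pad=np.mean([pl(*q,.072) for q in((407,215),(495,243),(462,335),(373,310))],0);print("pad",pad)
s1,s2=pl(107,65,.039),pl(45,207,.039);print("stops",s1,s2)
e1,e2=pl(100,22,.018),pl(12,232,.018);print("rail end",e1,e2,np.linalg.norm(e1-e2))
w1,w2=pl(400,165,.091),pl(335,332,.091);print("wall",w1,w2,(w1+w2)/2)
j1,j2=pl(540,183,.095),pl(452,415,.095);print("plate",j1,j2,(j1+j2)/2)
f1,f2=pl(750,265,.103),pl(655,500,.103);print("fixed",(f1+f2)/2)
n1,n2=pl(630,195,.103),pl(525,475,.103);print("nb",(n1+n2)/2)
for a,b in((s1,s2),(e1,e2),(w1,w2),(j1,j2),(f1,f2)):
    d=a-b;print("xdir deg",np.degrees(np.arctan2(d[1],d[0]))+90)
m=(s1+s2)/2-(f1+f2)/2;print("axis",np.degrees(np.arctan2(m[1],m[0])),np.linalg.norm(m[:2]), "pad-stop",np.linalg.norm((pad-(s1+s2)/2)[:2]))
print("tri wall",tri(T(391,160),S(303,160)),tri(T(323,330),S(482,205)))
print("tri plate",tri(T(533,180),S(352,103)),tri(T(445,412),S(577,152)))
print("tri stops",tri(T(107,65),S(67,437)),tri(T(45,207),S(236,496)))
print("tri pad near corner (-y',?)",tri(T(373,310),S(493,195)), tri(T(462,335),S(497,193)))
E
```

```text
pad [0.5501 0.0114 0.072 ]
stops [0.6484 0.1652 0.039 ] [0.5827 0.1924 0.039 ]
rail end [0.6724 0.174  0.018 ] [0.5731 0.2134 0.018 ] 0.10687116864073576
wall [0.5965 0.0252 0.091 ] [0.5242 0.0523 0.091 ] [0.5603 0.0388 0.091 ]
plate [ 0.5886 -0.0354  0.095 ] [0.4889 0.0014 0.095 ] [ 0.5387 -0.017   0.095 ]
fixed [ 0.5034 -0.1051  0.103 ]
nb [ 0.5233 -0.0521  0.103 ]
xdir deg 67.50079431860053
xdir deg 68.38447898732576
xdir deg 69.4251161316565
xdir deg 69.74106103630666
xdir deg 68.21543811731043
axis 68.4450218887115 0.3052219209326298 pad-stop 0.1797640667836717
tri wall [0.5983 0.029  0.0912] [0.5231 0.0574 0.0902]
tri plate [ 0.59   -0.0323  0.0933] [0.4898 0.0045 0.0933]
tri stops [0.6504 0.1658 0.0384] [0.5839 0.1926 0.0388]
tri pad near corner (-y',?) [0.526  0.036  0.0854] [ 0.5231 -0.001   0.0699]
```

Bookend +x points at about 68.5° in the world, and the pad top centre is about (0.549, 0.011). The triangulated heights agree with the text. Next I move above the pocket with the fingers closed and the closing line across the rails.

Request:
{"fn": "jog_arm", "kwargs": {
  "dp": [
    [350,711,0],
    [350,711,0],
    [350,711,0],
    [350,711,0],
    [350,711,0],
    [350,711,0],
    [350,711,0],
    [350,711,0],
    [350,711,0],
    [350,711,0],
    [350,711,0],
    [350,711,0],
    [350,711,0],
    [350,711,0],
    [350,711,0],
    [350,711,0],
    [350,711,0],
    [350,711,0],
    [350,711,0],
    [350,711,0]
  ],
  "turn": [53,53,53,53,53,53,53,53,53,53,53,53,53,53,53,53,53,53,53,53],
  "jaw": 0
}}

```text
time: 2.1
tool_pos: [0.5489, 0.0123, 0.2482]
eef_rot: [2.591, 1.776, -0.001]
ft_force: [-0.5, -0.2, 0.7]
opening: -0.0004
gripper_force: 0.0
```

Request:
{"fn": "jog_arm", "kwargs": {
  "dp": [
    [1,2,-45],
    [1,2,-90],
    [1,2,-130],
    [1,2,-130],
    [1,2,-130]
  ],
  "turn": [0,0,0,0,0]
}}

```text
time: 2.6
tool_pos: [0.5503, 0.0152, 0.1186]
eef_rot: [-2.59, -1.777, 0.002]
ft_force: [-0.2, -0.5, 1.4]
opening: 0.0001
gripper_force: 0.0
```

```bash
python3 - <<'E'
from h import *
t,s=[cv2.cvtColor(env.get_image(n),cv2.COLOR_RGB2BGR) for n in("top","side")]
a=cv2.resize(t[150:240,170:270],(400,360));b=cv2.resize(s[170:260,180:280],(400,360))
cv2.imwrite("pics/ab.png",cv2.convertScaleAbs(np.hstack([a,b]),alpha=1.7))
E
```

```text
(no output)
```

View pics/ab.png

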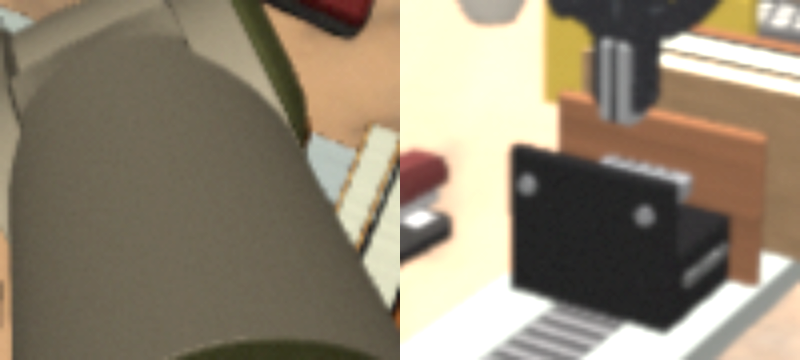

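The side crop shows the tips at about px (235,200), above the pocket between the wooden plate and the black wall. I'll check this against the projection.

```bash
python3 - <<'E'
from h import *
c=C["side"]
for p in((.5503,.0152,.1016),(.549,.0105,.072),(.5503,.0152,.072)):
    q=cv2.projectPoints(np.float64([p]),c["rvec"],c["tvec"],c["mtx"],None)[0][0,0];print(p,q,"crop",400+(q[0]-180)*4,(q[1]-170)*4)
E
```

```text
(0.5503, 0.0152, 0.1016) [236.4106105  199.58446684] crop 625.6424420124715 118.33786734506464
(0.549, 0.0105, 0.072) [237.276084   213.84383564] crop 629.1043359864984 175.37534255220282
(0.5503, 0.0152, 0.072) [236.15979477 214.82095266] crop 624.6391790676097 179.2838106393408
```

Request:
{"fn": "jog_arm", "kwargs": {
  "dp": [
    [0,0,-12],
    [0,0,-22],
    [0,0,-28],
    [0,0,-32],
    [0,0,-34],
    [0,0,-34]
  ],
  "turn": [0,0,0,0,0,0]
}}

```text
time: 3.3
tool_pos: [0.5504, 0.0159, 0.0841]
eef_rot: [2.589, 1.779, -0.001]
ft_force: [-0.4, -0.9, 3.6]
opening: 0.0003
gripper_force: 2.0
```

Request:
{"fn": "jog_arm", "kwargs": {
  "dp": [
    [0,0,-1],
    [0,0,-2],
    [0,0,-3],
    [0,0,-3],
    [0,0,-3]
  ],
  "turn": [0,0,0,0,0]
}}

```text
time: 3.8
tool_pos: [0.5505, 0.0159, 0.0814]
eef_rot: [2.589, 1.779, -0.0]
ft_force: [-2.2, -0.6, 5.8]
opening: -0.0002
gripper_force: 2.4
```

Request:
{"fn": "jog_arm", "kwargs": {
  "dp": [
    [0,0,-1],
    [0,0,-1],
    [1.8,4.7,-1],
    [3.7,9.3,-1],
    [5.5,14,-1],
    [7.3,18.6,-1],
    [9.2,23.3,-1],
    [9.2,23.3,-1]
  ],
  "turn": [0,0,0,0,0,0,0,0]
}}

```text
time: 4.6
tool_pos: [0.56, 0.0398, 0.0804]
eef_rot: [2.589, 1.779, 0.001]
ft_force: [-0.9, 0.5, 5.2]
opening: 0.0003
gripper_force: 2.6
```

Request:
{"fn": "jog_arm", "kwargs": {
  "dp": [
    [1.8,4.7,0],
    [3.7,9.3,0],
    [5.5,14,0],
    [7.3,18.6,0],
    [9.2,23.3,0],
    [11,28,0]
  ],
  "turn": [0,0,0,0,0,0]
}}

```text
time: 5.2
tool_pos: [0.5706, 0.0668, 0.0803]
eef_rot: [2.59, 1.778, -0.001]
ft_force: [-0.6, -3.2, 4.6]
opening: 0.0
gripper_force: 2.6
```

```bash
python3 - <<'E'
from h import *
t,s=[cv2.cvtColor(env.get_image(n),cv2.COLOR_RGB2BGR) for n in("top","side")]
a=cv2.resize(t[140:240,140:270],(400,308));b=cv2.resize(s[180:300,140:296],(400,308))
cv2.imwrite("pics/ac.png",cv2.convertScaleAbs(np.hstack([a,b]),alpha=1.7));print(env.state()["ft_force"])
E
```

```text
[-0.54508335  0.53836199  4.96055905]
```

View pics/ac.png

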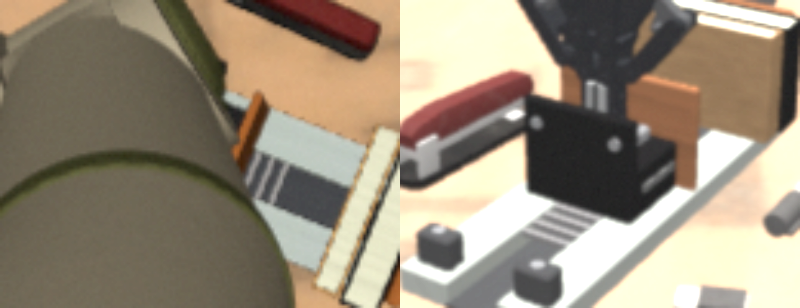

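The jaw slides freely with the pad down, and the notebooks are still standing at the right of the view. Continuing the push.

Request:
{"fn": "jog_arm", "kwargs": {
  "dp": [
    [1.8,4.7,0],
    [3.7,9.3,0],
    [5.5,14,0],
    [7.3,18.6,0],
    [9.2,23.3,0],
    [11,28,0],
    [12.8,32.6,0],
    [14.7,37.2,0],
    [16.5,41.9,0],
    [18.3,46.5,0],
    [20.2,51.2,0],
    [22,55.8,0],
    [23.9,60.5,0],
    [25.7,65.1,0],
    [27.5,69.8,0]
  ],
  "turn": [0,0,0,0,0,0,0,0,0,0,0,0,0,0,0]
}}

```text
time: 6.8
tool_pos: [0.5983, 0.1365, 0.0803]
eef_rot: [2.589, 1.778, -0.001]
ft_force: [-0.5, -2.6, 5.4]
opening: -0.0003
gripper_force: 2.6
```

Still about 3 N of friction and no stop yet. I'll creep on.

Request:
{"fn": "jog_arm", "kwargs": {
  "dp": [
    [1.1,2.8,0],
    [2.2,5.6,0],
    [3.3,8.4,0],
    [4.4,11.2,0]
  ],
  "turn": [0,0,0,0]
}}

```text
time: 7.2
tool_pos: [0.6026, 0.1474, 0.0803]
eef_rot: [2.589, 1.778, -0.002]
ft_force: [-0.6, -4.2, 5.6]
opening: -0.0001
gripper_force: 2.6
```

Request:
{"fn": "jog_arm", "kwargs": {
  "dp": [
    [0.7,1.9,0],
    [1.5,3.7,0],
    [2.2,5.6,0]
  ],
  "turn": [0,0,0]
}}

```text
time: 7.5
tool_pos: [0.6047, 0.1528, 0.0803]
eef_rot: [2.589, 1.777, -0.002]
ft_force: [-2.0, -3.8, 4.3]
opening: 0.0002
gripper_force: 2.6
```

Request:
{"fn": "jog_arm", "kwargs": {
  "dp": [
    [0.7,1.9,0],
    [1.5,3.7,0],
    [2.2,5.6,0]
  ],
  "turn": [0,0,0]
}}

```text
time: 7.8
tool_pos: [0.6056, 0.1553, 0.0802]
eef_rot: [2.589, 1.774, -0.01]
ft_force: [-6.6, -15.1, 14.7]
opening: 0.0001
gripper_force: 10.3
```

The force jumped to 16 N along the rails, so the jaw is against the stops. I'll relax most of that push, lift straight up so the pad springs back, and move clear.

Request:
{"fn": "jog_arm", "kwargs": {
  "dp": [
    [-0.9,-2.3,0],
    [-0.9,-2.3,0],
    [-0.9,-2.3,3],
    [-0.9,-2.3,8],
    [-0.9,-2.3,14],
    [-1.6,-4,22],
    [-1.6,-4,45],
    [-1.6,-4,90],
    [-1.6,-4,135],
    [-1.6,-4,170],
    [-50,-4,170],
    [-100,-4,170],
    [-100,-50,170],
    [-100,-100,170],
    [-100,-150,170],
    [-100,-200,170],
    [-100,-250,170],
    [-100,-300,170],
    [-100,-350,170],
    [-100,-350,170]
  ],
  "turn": [0,0,0,0,0,0,0,0,0,0,0,0,0,0,0,0,0,0,0,0]
}}

```text
time: 9.8
tool_pos: [0.5067, -0.1977, 0.2507]
eef_rot: [2.595, 1.765, -0.0]
ft_force: [0.4, 0.9, -0.3]
opening: 0.0002
gripper_force: 0.0
```

```bash
python3 - <<'E'
from h import *
t,s=[cv2.cvtColor(env.get_image(n),cv2.COLOR_RGB2BGR) for n in("top","side")]
a=cv2.resize(t[140:260,140:296],(400,308),interpolation=2);b=cv2.resize(s[180:300,140:296],(400,308),interpolation=2)
cv2.imwrite("pics/ad.png",cv2.convertScaleAbs(np.hstack([a,b]),alpha=1.6));cv2.imwrite("pics/t9.png",t);print(env.state()["ft_force"])
E
```

```text
[ 0.4902314   0.80045385 -0.57557038]
```

View pics/ad.png

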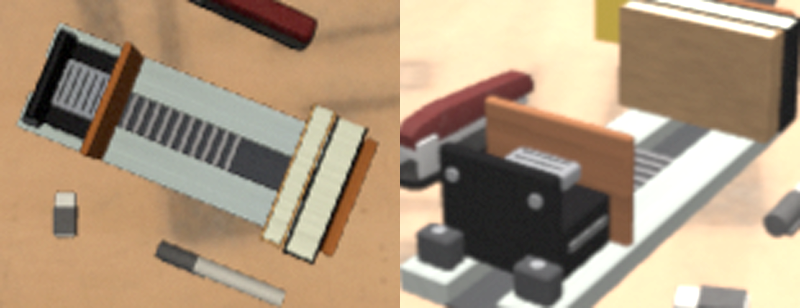

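The jaw stands against both stops with the pad raised. The notebooks are upright, the stapler, marker and eraser haven't moved, and the arm is clear.

```bash
python3 -c "
from workcell import env
print(env.close_job())"
```

```text
the job is handed in; nothing more can be done
None
```

The jaw is pushed fully back against the stops and the release pad has sprung up again. The notebooks are still standing, the surrounding things are where they were, the arm is clear, and the job was handed in at about 10 s.

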